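# Weigh the lid of a sample tin

### The arm

A 6-joint arm with a two-finger parallel gripper is mounted at the origin on the work surface. World frame = base frame: x ahead of the robot, y to its left, z up, the work surface at z = 0. Lengths are in m, angles in rad, forces in N, time in s.
With the tool pointing down it reaches from about 0.25 to 0.775 m from the base axis. Payload 4 kg.
Tool frame: the origin (TCP) lies on the centre line of the jaws, within the pads' length; the fingertips stand 19 mm ahead of it and the grasp point (between the pads) is the TCP; x points along the fingers, z is the direction in which the jaws open and shut, and the axes are right-handed (so a half turn about x gives the same grasp; the last joint's range is limited). The gripper opens to 94 mm and grips with 3 to 60 N. Pads are 16 mm wide; open, the fingers measure 119 mm over their backs; the gripper's body (75 mm by 177 mm) begins 78 mm behind the grasp point.
Start: joints at [1.189, 0.087, 1.371, -0, 1.684, -0.103], TCP at [0.151, 0.529, 0.203] pointing down, gripper open.
Joint ranges: [-3.1, 3.1], [-0.76, 2.03], [0.27, 2.55], [-1.08, 4.22], [0.17, 2.65], [-2.57, 2.57]. Speed limits (rad/s): [2.79, 2.79, 3.14, 3.14, 3.14, 3.14].

### API

Orientations are given as [roll, pitch, yaw] about the fixed x, y, z axes, in that order (R = Rz(yaw) Ry(pitch) Rx(roll)).
In Python, from bench import robot, snapshot, camera_params gives the robot as it stands.
- The arm moves only by the tool step_arm, never from a script. Its argument "motion" is text: rows parted by semicolons, each of 7 numbers parted by spaces: the opening in per cent of the stroke, from 0 (shut) to 100 (fully open), then the shift along the tool's x, y, z in cm, then the turn, a rotation vector about the tool's x, y, z in rad. A call has 1 to 20 rows; each row shifts and turns the commanded pose from where the row before left it, along the tool's axes as they then stand; what a row does not reach is not made up. A row lasts 1/12 s, in which the tool goes at most 41.7 mm and 7.16 degrees, less where a joint would pass 70% of its speed; a pose out of reach is approached as far as the arm can. A call with a gripper value outside its range is refused whole. The fingers move at their own pace and stop on an object; the grip force is fixed at half the most. Time passes only in rows, so rows that do not move let the fingers close. It gives the time, the measured TCP pose, the force and the opening at its end, in the units of the state.
- robot.get_obs(): the state, without advancing time (a new reading comes with each control period).
- snapshot(name): name is "side" or "top" or "wrist"; returns the picture (400x640x3 uint8, red, green, blue); there is no depth.
- camera_params(name): a dict with "fx", "fy", "cx", "cy" (pixels), "D" ([k1, k2, p1, p2, k3] as OpenCV has them; the pictures are not rectified), "R" (3x3) and "t" (3): a world point X has camera coordinates R X + t. Camera axes: x right, y down, z forward; pixel columns grow to the right and rows downward; lengths in m; the calibration is good to about 2 mm. A picture is of the moment at which its call begins: read the wrist's pose just before it. camera_params takes no time and is no camera call; for the wrist camera it gives the pose at the moment of the call.
- robot.close_job(): hands the job in, once; it reports no verdict.
The state is a dict: "time": time; "joint_positions": joint angles; "qvel": joint speeds; "joint_torque": joint torques, N m; "tool_pos": TCP position; "ee_rot": TCP orientation; "wrist_force": force on the tool from outside, world axes, zero at the start; "wrist_torque": the same for the moment, N m; "width": finger opening in m.
Only numpy, scipy, OpenCV 4.12 (cv2) and the standard library are available. Lean on these libraries where they do the work, as an engineer would, in place of code of your own. Each camera call takes 0.05 s, during which the arm holds its last target.

### The job

Lift the loose lid with the red knob off its sample tin and set it down gently, knob up, in the middle of the round pan of the white balance, then let go of it. Leave its tin standing where it is, and leave the lid with the blue knob on its own tin.

Things in the scene. Friction and masses are not known exactly. Their poses are not given: they have to be found in the camera images.
- red_lid_knob (a point): Loose aluminium lid with a red knob, the one to move. From below: plug 58 mm across, 8 high, hanging in the tin's mouth (3 mm play all round); disc 76 across, 4 thick, on the tin's rim; upright red round knob 22 across, 26 high. 38 mm high in all, about 70 g; held only by its weight. Point: knob's centre, on the axis, 13 mm above the disc's top, 25 above the lid's underside; z up out of the knob.
- red_tin_center (a point): Round aluminium sample tin under the red-knobbed lid: loose, about 300 g, 72 mm across outside, 64 inside, 50 high, standing on the bench, a brown pressed disc inside. Point: on its axis half-way up, 25 mm above the bench; z up. Two like tins, one with a blue-knobbed lid and one open, stand beside it, to its left or right, 110 mm or more away between centres.
- white_balance_pan (a point): Centre of the top face of the white balance's pan: a flat, rigid round steel plate 130 mm across, 65 mm above the bench. The balance is fixed, 220 mm long, 170 wide, its display and two blue keys towards the robot; nothing on it is higher than the pan. z up, -x towards the display. A black balance with a square pan, beyond the tins, is not used.
- blue_lid_knob (a point): Loose aluminium lid with a blue knob, to be left on its tin. From below: plug 58 mm across, 8 high, hanging in the tin's mouth (3 mm play all round); disc 76 across, 4 thick, on the tin's rim; upright blue round knob 22 across, 26 high. 38 mm high in all, about 70 g; held only by its weight. Point: knob's centre, on the axis, 13 mm above the disc's top, 25 above the lid's underside; z up out of the knob.
Mind the look-alikes: they are no part of the job. What is shaped like the part that bears red_tin_center but purple is not meant.

How it is judged:
By the outcome, as a careful person would: the job done as asked, in the order asked, and still so for the second after the job is handed in, with the robot touching nothing.
It also fails if it takes over 38 s, if anything falls off the work surface, if the arm or the gripper's body presses on something with over 40 N, if the wrist force passes 120 N, or if a joint passes its speed limit or range.

## Working session

There is one attempt and no reset: what is moved stays moved. The work goes in short steps, Python scripts to look and compute and a tool call to move; the robot and the scene stay as the last step left them, time stands still between calls to the robot, and variables do not carry over. Pictures are saved under pics/ and viewed, and the job is handed in when it is done.

Besides the shell and the picture viewer there is one more tool, called as a command line: name --argument value ..., lists and objects as JSON in quotes. step_arm: Moves the arm, as the interface text tells. Its arguments: {"type":"object","properties":{"motion":{"type":"string"}},"required":["motion"]}

```bash
ls; mkdir -p pics
python3 - <<'E'
from bench import robot, snapshot, camera_params
import cv2
o=robot.get_obs(); print(o)
for n in ("side","top","wrist"):
    p=camera_params(n); print(n,p)
    cv2.imwrite(f"pics/{n}0.png",snapshot(n)[:,:,::-1])
E
```

```text
pics
{'time': 0.0, 'joint_positions': array([ 1.18888541e+00,  8.79383551e-02,  1.37222935e+00, -9.99725096e-06,
        1.68356448e+00, -1.03082598e-01]), 'qvel': array([-5.59756867e-05, -4.76359956e-04, -1.70365421e-03,  3.86838686e-04,
        1.20262551e-03, -1.88370246e-03]), 'joint_torque': array([ 2.44512721e-04, -3.40177345e+01, -3.02427256e+01,  7.16694701e-02,
        3.28834250e-02, -1.71758115e-04]), 'tool_pos': array([0.15117327, 0.52825681, 0.20152589]), 'ee_rot': array([ 3.0431541 ,  1.56865677, -1.94806431]), 'wrist_force': array([-0.54515173,  0.09304343,  0.39299696]), 'wrist_torque': array([ 0.00867773, -0.00513437,  0.00395733]), 'width': 0.09357911189759589}
side {'fx': 438.9722381945718, 'fy': 438.9722381945718, 'cx': 326.73703840169776, 'cy': 189.2534469851758, 'D': array([-0.08257044,  0.        ,  0.        ,  0.        ,  0.        ]), 'R': array([[ 0.91835151, -0.39566844, -0.00877458],
       [-0.28933658, -0.65609661, -0.69700903],
       [ 0.2700275 ,  0.6426381 , -0.71700866]]), 't': array([-0.54254544,  0.21127987,  0.9012321 ])}
top {'fx': 447.01972914834266, 'fy': 447.01972914834266, 'cx': 330.9178672970156, 'cy': 192.578488257968, 'D': array([-0.00949659,  0.        ,  0.        ,  0.        ,  0.        ]), 'R': array([[ 2.26046244e-02, -9.99742125e-01,  2.17143509e-03],
       [-9.95955565e-01, -2.27078206e-02, -8.69302453e-02],
       [ 8.69571367e-02, -1.97627322e-04, -9.96212034e-01]]), 't': array([-0.02058183,  0.58024322,  1.03528695])}
wrist {'fx': 292.5552788142639, 'fy': 292.5552788142639, 'cx': 319.9036389855041, 'cy': 199.30178795405945, 'D': array([-0.05143554,  0.        ,  0.        ,  0.        ,  0.        ]), 'R': array([[ 0.27507446,  0.96142125, -0.0017942 ],
       [ 0.93135778, -0.26600896,  0.24862002],
       [ 0.2385513 , -0.07006007, -0.96859943]]), 't': array([-0.5485607 , -0.02493543,  0.39162389])}
```

View pics/side0.png

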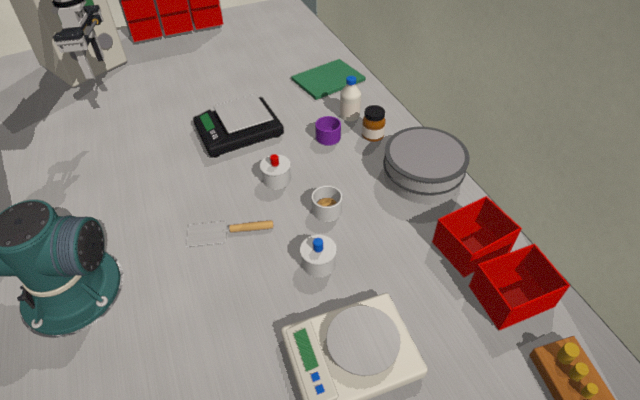

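View pics/top0.png

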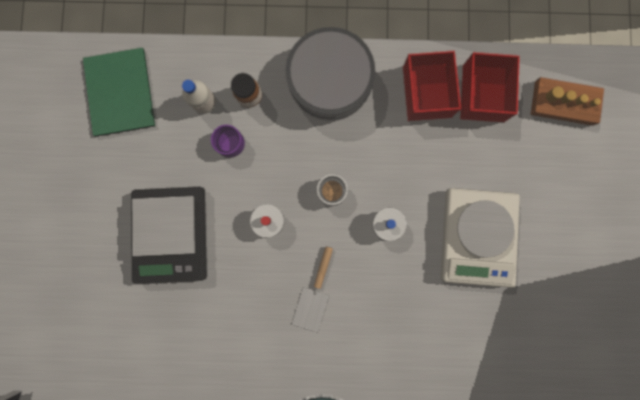

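View pics/wrist0.png

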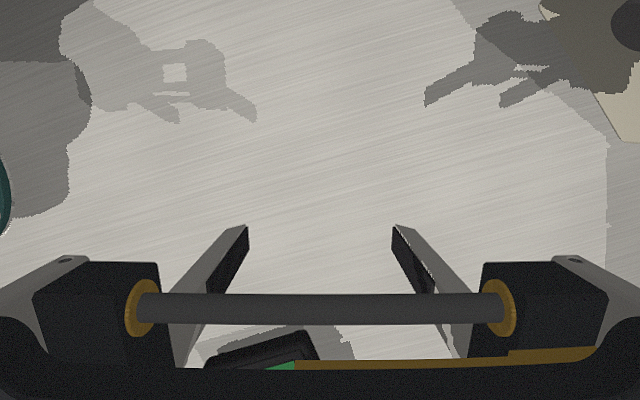

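The top view shows the red-knobbed tin at about (265,221), the blue-knobbed tin at (390,225), the open tin at (332,190), the white balance's pan at (486,229), and the black balance at (168,235). In the side view the red knob is at (275,160).

Things that could be confused (top-view pixels):
- **Lid:** the red-knobbed lid (265,221) against the blue-knobbed lid (390,225), the blue-capped bottle (195,92), and the red bins (432,85) and (490,85).
- **Tin:** the purple cup (228,140) and the open tin (332,190).
- **Pan:** the white round pan (486,229) against the black balance's square pan (165,225).

I choose the red knob at (265,221) and the round pan at (486,229).

```bash
cat > h.py <<'E'
import cv2, numpy as np
from bench import robot, snapshot, camera_params
def ray(p,uv):
    K=np.array([[p['fx'],0,p['cx']],[0,p['fy'],p['cy']],[0,0,1]])
    n=cv2.undistortPoints(np.array([[uv]],float),K,p['D'])[0,0]
    R=np.array(p['R']);d=R.T@np.array([n[0],n[1],1]);c=-R.T@np.array(p['t'])
    return c,d
def onplane(p,uv,z):
    c,d=ray(p,uv); return c+d*(z-c[2])/d[2]
def tri(rs):
    A=0;b=0
    for c,d in rs:
        d=d/np.linalg.norm(d);M=np.eye(3)-np.outer(d,d);A=A+M;b=b+M@c
    return np.linalg.solve(A,b)
def blob(mask,box):
    m=np.zeros_like(mask);x0,y0,x1,y1=box;m[y0:y1,x0:x1]=mask[y0:y1,x0:x1]
    n,l,s,c=cv2.connectedComponentsWithStats(m)
    i=1+np.argmax(s[1:,4]);return c[i],s[i]
E
python3 - <<'E'
from h import *
T=cv2.imread('pics/top0.png');S=cv2.imread('pics/side0.png')
def red(im):
    h=cv2.cvtColor(im,cv2.COLOR_BGR2HSV);return (((h[...,0]<10)|(h[...,0]>170))&(h[...,1]>120)&(h[...,2]>60)).astype('uint8')
def blue(im):
    h=cv2.cvtColor(im,cv2.COLOR_BGR2HSV);return ((h[...,0]>100)&(h[...,0]<130)&(h[...,1]>120)).astype('uint8')
pt,ps=camera_params('top'),camera_params('side')
for nm,f,bt,bs in(('red',red,(240,195,295,250),(255,140,295,180)),('blue',blue,(370,200,410,250),(300,225,340,265))):
    a,sa=blob(f(T),bt);b,sb=blob(f(S),bs)
    print(nm,a,sa,b,sb,'tri',tri([ray(pt,a),ray(ps,b)]),'top@.078',onplane(pt,a,.076),'side@.067',onplane(ps,b,.069))
# lid disc
g=cv2.cvtColor(T,cv2.COLOR_BGR2GRAY)
for nm,(x0,y0,x1,y1),z,r in(('lid',(240,195,295,250),.054,(14,20)),('pan',(450,190,520,265),.065,(24,36))):
    c=cv2.HoughCircles(cv2.resize(g[y0:y1,x0:x1],None,fx=4,fy=4,interpolation=cv2.INTER_CUBIC),cv2.HOUGH_GRADIENT,1,500,param1=80,param2=15,minRadius=r[0]*4,maxRadius=r[1]*4)
    if c is None: print(nm,None);continue
    u,v,R=c[0,0]; uv=((u+.5)/4-.5+x0,(v+.5)/4-.5+y0);print(nm,uv,R/4,onplane(pt,uv,z))
crop=np.hstack([cv2.resize(T[190:260,230:330],(390,273)),cv2.resize(T[180:290,440:530],(390,273)) ])
crop2=np.hstack([cv2.resize(S[130:200,240:340],(390,273)),cv2.resize(S[290:400,275:435],(390,273))])
cv2.imwrite('pics/crop0.png',np.vstack([crop,crop2]))
# side pan ellipse: 
g=cv2.cvtColor(S,cv2.COLOR_BGR2HSV)
E
```

```text
red [265.18181818 220.43636364] [261 217   9   8  55] [274.13483146 159.87640449] [270 154   9  13  89] tri [0.51027483 0.14066792 0.06314266] top@.078 [0.50997013 0.13880896 0.076     ] side@.067 [0.50873446 0.13423509 0.069     ]
blue [390.30555556 223.63888889] [387 221   7   6  36] [317.78448276 244.48275862] [313 238  10  14 116] tri [ 0.50939292 -0.14389391  0.06442101] top@.078 [ 0.50916038 -0.14234033  0.076     ] side@.067 [ 0.50816314 -0.14712478  0.069     ]
lid (np.float32(266.5), np.float32(220.0)) 16.9 [0.51151202 0.13901209 0.054     ]
pan None
```

View pics/crop0.png

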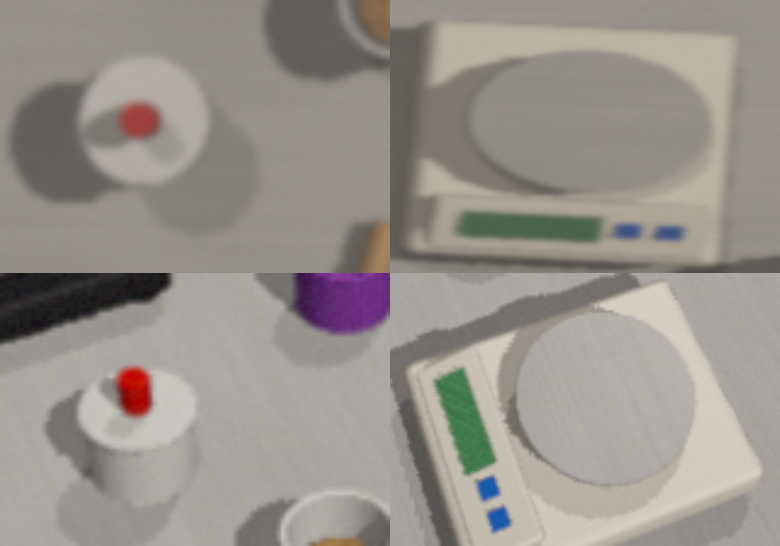

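The crops show the red knob upright on a plain aluminium tin, and the round steel pan on the white balance with its display and blue keys. The choices hold. Next I measure the pan centre.

Run:
```python
from h import *
for nm,box,thr in(('top',(450,193,522,259),None),('side',(318,300,410,382),None)):
    im=cv2.imread(f'pics/{nm}0.png');p=camera_params(nm);x0,y0,x1,y1=box
    # b-r difference: pan neutral, body beige
    d=im[...,2].astype(int)-im[...,0]
    c=im[(y0+y1)//2,(x0+x1)//2].astype(int);ctr=d[(y0+y1)//2-5:(y0+y1)//2+5,(x0+x1)//2-5:(x0+x1)//2+5].mean()
    m=(cv2.GaussianBlur(d.astype(np.float32),(3,3),0)<ctr+7).astype('uint8')
    m=cv2.morphologyEx(m,cv2.MORPH_OPEN,np.ones((5,5),np.uint8))
    cc,s=blob(m,box); 
    n,l=cv2.connectedComponents(m*0+0)
    mm=np.zeros_like(m);mm[y0:y1,x0:x1]=m[y0:y1,x0:x1]
    ct=max(cv2.findContours(mm,cv2.RETR_EXTERNAL,cv2.CHAIN_APPROX_NONE)[0],key=cv2.contourArea)
    ct=cv2.convexHull(ct)
    W=np.array([onplane(p,q[0].astype(float),.065)[:2] for q in ct],np.float32)
    e=cv2.fitEllipse(ct);(cx,cy),r=cv2.minEnclosingCircle(W)
    A=np.c_[2*W,np.ones(len(W))];k=np.linalg.lstsq(A,(W**2).sum(1),rcond=None)[0]
    print(nm,ctr,e,'ell->',onplane(p,e[0],.065),'minc',cx,cy,r,'lsq',k[:2],np.sqrt(k[2]+k[0]**2+k[1]**2))
    v=im.copy();cv2.polylines(v,[ct],True,(0,0,255),1);cv2.imwrite(f'pics/pan_{nm}.png',cv2.resize(v[y0-15:y1+15,x0-15:x1+15],None,fx=4,fy=4))
o=robot.get_obs();print(o['time'],o['tool_pos']);from scipy.spatial.transform import Rotation as Rn
R=Rn.from_euler('xyz',o['ee_rot']).as_matrix();print(R.round(3))
for t in([.51,.1385,.12],[.51,.1385,.076]):print(R.T@(np.array(t)-o['tool_pos'])*100)
```

```text
top 12.1 ((480.292724609375, 229.57452392578125), (59.01930236816406, 68.73448181152344), 85.52111053466797) ell-> [ 0.50050489 -0.34847651  0.065     ] minc 0.49922603368759155 -0.3487378656864166 0.07667511701583862 lsq [ 0.50086136 -0.34899552] 0.07167531864767471
side 9.36 ((356.02960205078125, 334.5969543457031), (72.1231689453125, 94.43514251708984), 127.08013916015625) ell-> [ 0.49505726 -0.35325671  0.065     ] minc 0.4931337535381317 -0.3440447747707367 0.08738549798727036 lsq [ 0.4974805  -0.35063086] 0.07397169790133097
0.15 [0.15120683 0.52838393 0.20178336]
[[-0.001 -0.961  0.275]
 [-0.002  0.275  0.961]
 [-1.     0.    -0.002]]
[  8.21506545 -45.22579503 -27.59430205]
[ 12.61505942 -45.22663945 -27.58706321]
```

The masks took in shadow, since both radii came out too large. I'll use chromaticity instead.

```bash
cat > pan.py <<'E'
from h import *
out=[]
for nm,box in(('top',(450,193,522,265)),('side',(315,298,415,385))):
    im=cv2.GaussianBlur(cv2.imread(f'pics/{nm}0.png').astype(np.float32),(3,3),0);p=camera_params(nm);x0,y0,x1,y1=box
    d=(im[...,2]-im[...,0])/im.sum(2)
    g=(486,229) if nm=='top' else (363,340)
    c0=np.median(d[g[1]-8:g[1]+8,g[0]-8:g[0]+8]); sub=d[y0:y1,x0:x1]
    hi=np.percentile(sub,85);print(nm,c0,hi)
    m=np.zeros(d.shape,np.uint8);m[y0:y1,x0:x1]=sub<(c0+hi)/2
    m=cv2.morphologyEx(m,cv2.MORPH_OPEN,np.ones((7,7),np.uint8))
    ct=max(cv2.findContours(m,cv2.RETR_EXTERNAL,cv2.CHAIN_APPROX_NONE)[0],key=cv2.contourArea)
    W=np.array([onplane(p,q[0].astype(float),.065)[:2] for q in ct],np.float32)
    A=np.c_[2*W,np.ones(len(W))];k=np.linalg.lstsq(A,(W**2).sum(1),rcond=None)[0]
    print(nm,cv2.fitEllipse(ct),'lsq',k[:2],np.sqrt(k[2]+k[0]**2+k[1]**2))
    v=cv2.imread(f'pics/{nm}0.png');cv2.drawContours(v,[ct],-1,(0,0,255),1);out.append(cv2.resize(v[y0-15:y1+15,x0-15:x1+15],(380,380)))
cv2.imwrite('pics/pan2.png',np.hstack(out))
E
python3 pan.py
```

```text
top 0.028641393 0.048674505
top ((485.07208251953125, 228.56906127929688), (55.25686264038086, 57.047725677490234), 127.95337677001953) lsq [ 0.50336175 -0.35941968] 0.06376032111832072
side 0.017917223 0.037034556
side ((362.99267578125, 340.1180725097656), (68.1844482421875, 73.38707733154297), 107.70159912109375) lsq [ 0.503004   -0.36443125] 0.0635043647054541
```

View pics/pan2.png

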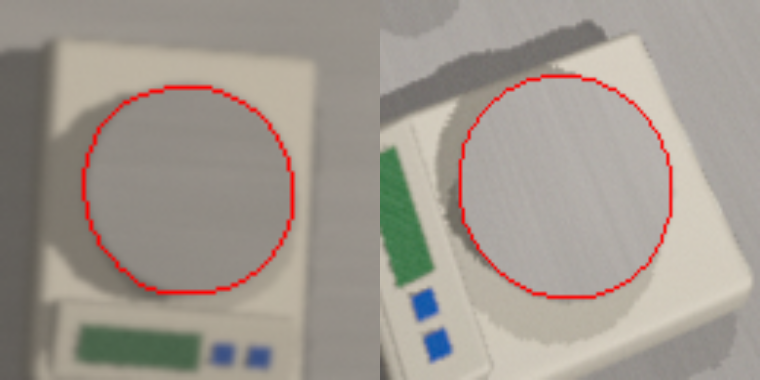

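Run:
```python
from h import *
p=camera_params('wrist');o=robot.get_obs();R=np.array(p['R']);print(-R.T@p['t'],o['tool_pos'])
for dz in(0,-.1,-.13):
    X=o['tool_pos']+[0,0,dz];c=R@X+p['t'];print(c,p['fx']*c[0]/c[2]+p['cx'],p['fy']*c[1]/c[2]+p['cy'])
```

```text
[0.08070497 0.54822399 0.3846889 ] [0.15120683 0.52838393 0.20178336]
[0.00059449 0.02546071 0.19537138] 320.7938445677447 237.42745567644462
[0.00074531 0.00059604 0.29223069] 320.64978140589886 199.89848686893413
[ 0.00079056 -0.00686336  0.32128848] 320.62350052085384 193.05222233848747
```

step_arm --motion "100 0 -1.5 -1 0 0 0;100 0 -2.8 -1.73 0 0 0;100 0 -2.8 -1.73 0 0 0;100 0 -2.8 -1.73 0 0 0;100 0 -2.8 -1.73 0 0 0;100 0 -2.8 -1.73 0 0 0;100 0 -2.8 -1.73 0 0 0;100 0 -2.8 -1.73 0 0 0;100 0 -2.8 -1.73 0 0 0;100 0 -2.8 -1.73 0 0 0;100 0 -2.8 -1.73 0 0 0;100 0 -2.8 -1.73 0 0 0;100 0 -2.8 -1.73 0 0 0;100 0 -2.8 -1.73 0 0 0;100 0 -2.8 -1.73 0 0 0;100 0 -2.8 -1.73 0 0 0;100 0 -1.3 -0.8 0 0 0;100 0 0 0 0 0 0;100 0 0 0 0 0 0"

```text
time: 1.73
tool_pos: [0.5054, 0.1387, 0.2021]
ee_rot: [1.464, 1.569, 2.755]
wrist_force: [0.7, -0.2, 0.1]
width: 0.0939
```

```bash
cat > w.py <<'E'
import sys
from h import *
from scipy.spatial.transform import Rotation as Rn
o=robot.get_obs();p=camera_params('wrist');im=snapshot('wrist')[:,:,::-1].copy();cv2.imwrite(f'pics/{sys.argv[1]}.png',im)
R=Rn.from_euler('xyz',o['ee_rot']).as_matrix();print(o['time'],o['tool_pos'],R.round(3).tolist())
E
cat >> w.py <<'E'
if len(sys.argv)>2:
    zt=float(sys.argv[2])
    h=cv2.cvtColor(im,cv2.COLOR_BGR2HSV);m=(((h[...,0]<8)|(h[...,0]>172))&(h[...,1]>120)&(h[...,2]>60)).astype('uint8')
    c,s=blob(m,(200,60,440,330));print('red',c,s)
    X=onplane(p,c,zt);print(X,'tool cm',R.T@(X-o['tool_pos'])*100)
E
python3 w.py w1 .075
```

```text
1.7333 [0.50542895 0.13865759 0.20212175] [[-0.002, -0.961, 0.276], [0.001, 0.276, 0.961], [-1.0, 0.002, 0.0]]
red [320.58333333 196.18965517] [311 185  20  23 348]
[0.50801513 0.13812014 0.075     ] tool cm [12.71165859 -0.28742314  0.01726258]
```

View pics/w1.png

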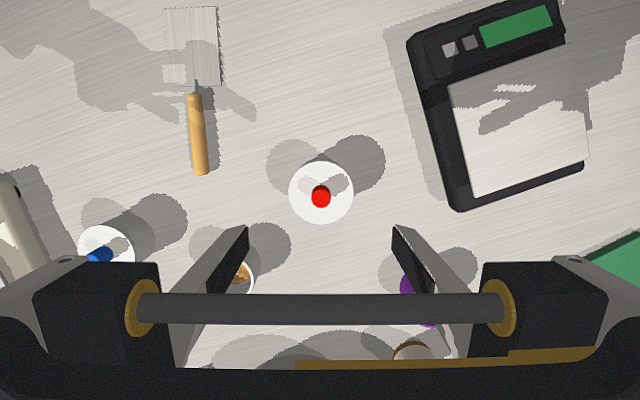

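The wrist view shows the red knob at (321,196), centred between the jaws, with the lid disc around it. I'll descend and grip.

step_arm --motion "60 1 -0.35 0 0 0 0;60 2.5 0 0 0 0 0;60 2.5 0 0 0 0 0;60 2.5 0 0 0 0 0;60 1.5 0 0 0 0 0;60 1 0 0 0 0 0;60 0.8 0 0 0 0 0;60 0.5 0 0 0 0 0;60 0.2 0 0 0 0 0;60 0 0 0 0 0 0;60 0 0 0 0 0 0"

```text
time: 2.7
tool_pos: [0.5098, 0.1379, 0.0787]
ee_rot: [-1.094, 1.569, 0.198]
wrist_force: [0.1, 0.2, -0.5]
width: 0.0562
```

```bash
python3 w.py w2 .075
python3 - <<'E'
from h import *
im=snapshot('side');cv2.imwrite('pics/s2.png',cv2.resize(im[100:220,200:360,::-1],None,fx=4,fy=4))
E
```

```text
2.7 [0.50975413 0.13792801 0.07869063] [[0.002, -0.961, 0.275], [0.0, 0.275, 0.961], [-1.0, -0.002, 0.001]]
red [320.06066734 232.2578362 ] [305 213  31  39 989]
[0.50746677 0.13811424 0.075     ] tool cm [ 0.36863396  0.22567038 -0.04534962]
```

View pics/w2.png

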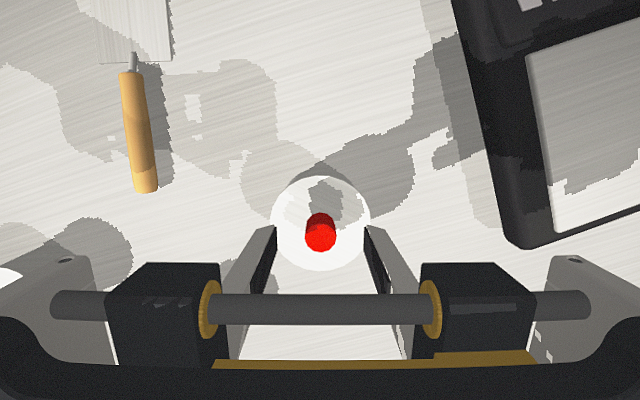

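View pics/s2.png

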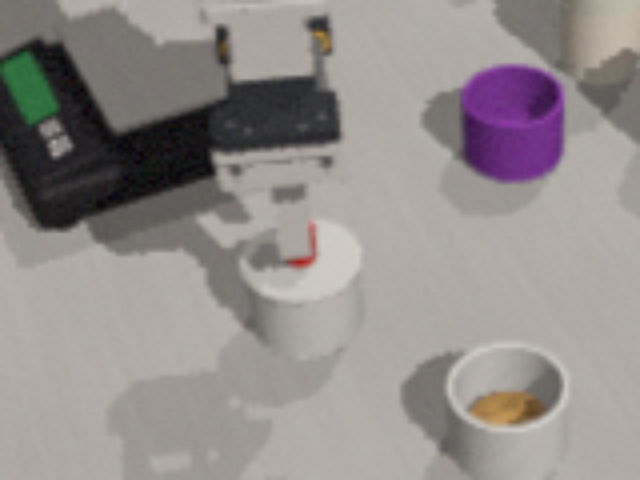

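The knob's top face is at about (320,237), which matches the TCP projection. I'll lower 2 mm and close.

step_arm --motion "60 0.2 0 0 0 0 0;20 0 0 0 0 0 0;0 0 0 0 0 0 0;0 0 0 0 0 0 0;0 0 0 0 0 0 0;0 0 0 0 0 0 0;0 0 0 0 0 0 0;0 0 0 0 0 0 0"

```text
time: 3.47
tool_pos: [0.5091, 0.1378, 0.0757]
ee_rot: [-0.081, 1.571, 1.211]
wrist_force: [-0.5, 0.2, 0.1]
width: 0.0189
```

step_arm --motion "0 0 0 0 0 0 0;0 0 0 0 0 0 0"

```text
time: 3.63
tool_pos: [0.5091, 0.1378, 0.0757]
ee_rot: [-0.241, 1.571, 1.051]
wrist_force: [0.5, -0.5, 0.1]
width: 0.0189
```

```bash
python3 w.py w3 .075
```

```text
3.6333 [0.50909203 0.137763   0.07567937] [[0.0, -0.961, 0.275], [0.0, 0.275, 0.961], [-1.0, -0.0, 0.0]]
red [319.82697947 234.67644184] [ 305  215   31   40 1023]
[0.50731736 0.1376214  0.075     ] tool cm [ 0.06792437  0.1667182  -0.06246443]
```

View pics/w3.png

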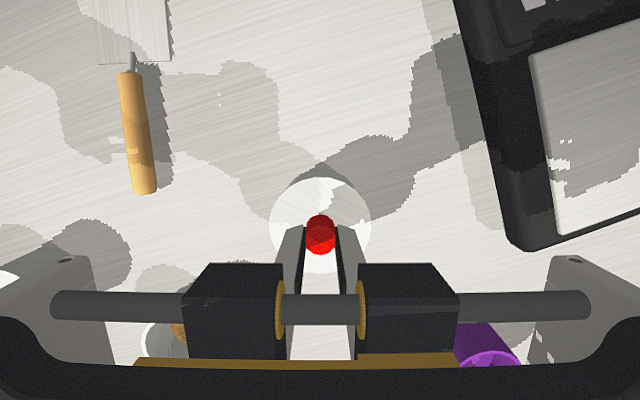

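The knob is between the pads at (320,235). I'll lift it straight up.

step_arm --motion "0 -0.3 0 0 0 0 0;0 -0.5 0 0 0 0 0;0 -0.8 0 0 0 0 0;0 -1.5 0 0 0 0 0;0 -2 0 0 0 0 0;0 -2 0 0 0 0 0;0 -1.5 0 0 0 0 0;0 -0.8 0 0 0 0 0;0 0 0 0 0 0 0;0 0 0 0 0 0 0"

```text
time: 4.52
tool_pos: [0.5092, 0.1377, 0.17]
ee_rot: [-1.045, 1.57, 0.247]
wrist_force: [0.1, -0.3, -0.7]
width: 0.0192
```

```bash
python3 w.py w4 .165
python3 - <<'E'
from h import *
im=snapshot('side');cv2.imwrite('pics/s4.png',cv2.resize(im[80:230,200:400,::-1],None,fx=4,fy=4))
E
```

```text
4.5167 [0.50918888 0.13773808 0.16996662] [[0.001, -0.961, 0.275], [0.0, 0.275, 0.961], [-1.0, -0.001, 0.0]]
red [319.77756098 234.68      ] [ 305  214   31   41 1025]
[0.50900309 0.13712112 0.165     ] tool cm [ 0.49663573  0.00122181 -0.06462575]
```

View pics/w4.png

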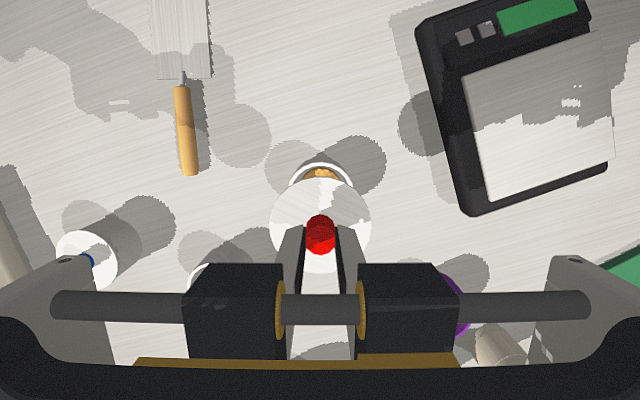

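View pics/s4.png

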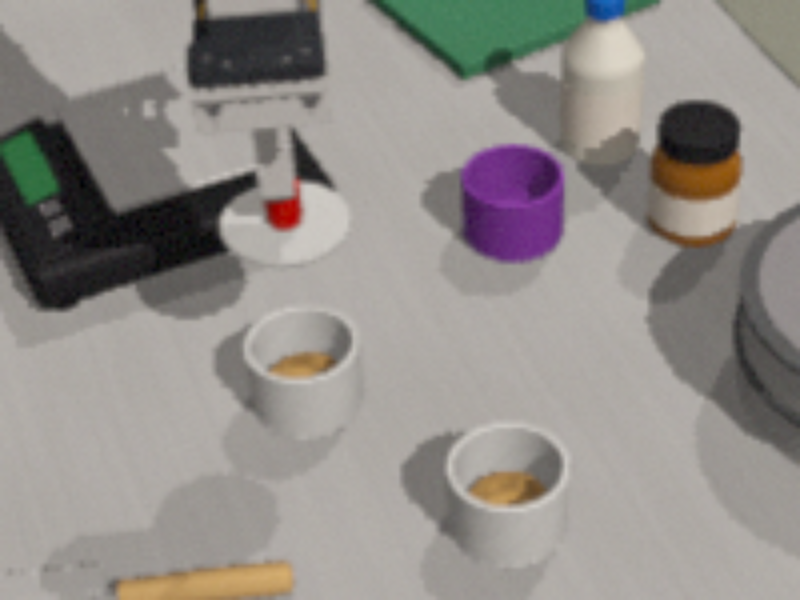

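The side view shows the lid hanging level at (284,222) and the tin still standing, open. Next is the transfer to above the pan. The pan estimate, corrected by the offsets seen at the knob, is about (0.503, -0.361).

step_arm --motion "0 0 -0.2 -0.75 0 0 0;0 0 -0.4 -1.5 0 0 0;0 0 -0.6 -2.25 0 0 0;0 0 -0.82 -3 0 0 0;0 0 -0.82 -3 0 0 0;0 0 -0.82 -3 0 0 0;0 0 -0.82 -3 0 0 0;0 0 -0.82 -3 0 0 0;0 0 -0.82 -3 0 0 0;0 0 -0.82 -3 0 0 0;0 0 -0.82 -3 0 0 0;0 0 -0.82 -3 0 0 0;0 0 -0.82 -3 0 0 0;0 0 -0.82 -3 0 0 0;0 0 -0.82 -3 0 0 0;0 0 -0.82 -3 0 0 0;0 0 -0.6 -2.25 0 0 0;0 0 -0.4 -1.5 0 0 0;0 0 -0.2 -0.75 0 0 0;0 0 0 0 0 0 0"

```text
time: 6.28
tool_pos: [0.5018, -0.3608, 0.1685]
ee_rot: [1.142, 1.569, 2.433]
wrist_force: [-0.2, 0.4, -1.6]
width: 0.0188
```

step_arm --motion "0 0 0 0 0 0 0;0 0 0 0 0 0 0"

```text
time: 6.45
tool_pos: [0.5027, -0.3583, 0.1696]
ee_rot: [0.335, 1.57, 1.628]
wrist_force: [-0.1, 0.8, 0.2]
width: 0.0188
```

```bash
python3 w.py w5 .165
python3 - <<'E'
from h import *
im=snapshot('side');cv2.imwrite('pics/s5.png',im[:,:,::-1])
E
```

```text
6.45 [ 0.50273742 -0.35830197  0.16963461] [[-0.0, -0.962, 0.274], [0.001, 0.274, 0.962], [-1.0, 0.0, 0.001]]
red [319.87866928 234.6888454 ] [ 305  215   31   40 1022]
[ 0.50246371 -0.35884778  0.165     ] tool cm [ 0.46341178  0.01123347 -0.06039905]
```

View pics/w5.png

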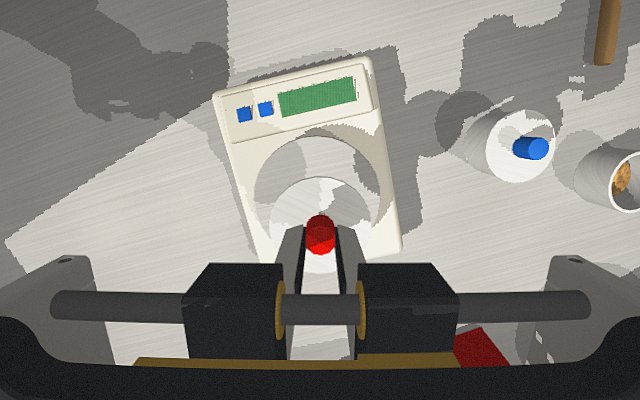

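View pics/s5.png

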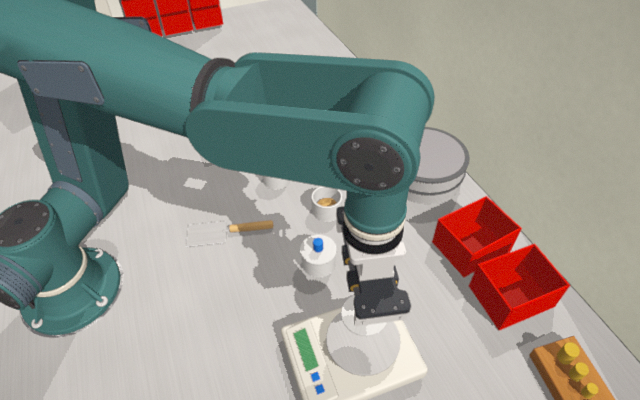

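Run:
```python
import cv2
im=cv2.imread('pics/w5.png');cv2.imwrite('pics/w5c.png',cv2.resize(im[110:260,225:425],None,fx=4,fy=4,interpolation=cv2.INTER_CUBIC))
```

```text
(no output)
```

View pics/w5c.png

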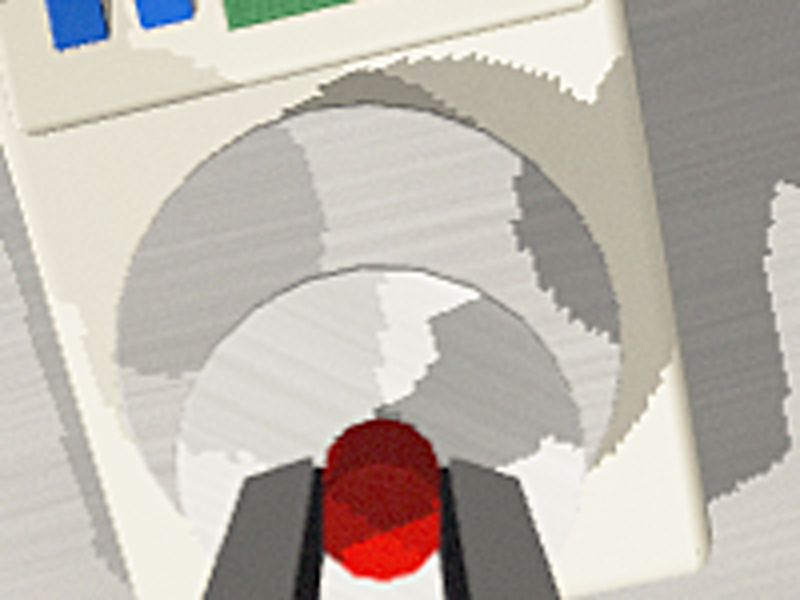

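In the crop the pan's edge is clear at (368,103), (117,340), (620,330), (280,120), (520,157) and (180,510). I'll fit a circle to those points on the pan plane.

Run:
```python
from h import *
p=camera_params('wrist');o=robot.get_obs()
P=[(368,103),(117,340),(620,330),(280,120),(520,157),(180,510),(585,225)]
W=np.array([onplane(p,((a+.5)/4-.5+225,(b+.5)/4-.5+110),.065)[:2] for a,b in P])
A=np.c_[2*W,np.ones(len(W))];k=np.linalg.lstsq(A,(W**2).sum(1),rcond=None)[0];r=np.sqrt(k[2]+k[0]**2+k[1]**2)
print(k[:2],r,(np.hypot(*(W-k[:2]).T)-r).round(4),o['tool_pos'])
```

```text
[ 0.50327579 -0.36235843] 0.06402430134007625 [ 0.0004 -0.0001  0.0002 -0.     -0.0005 -0.      0.    ] [ 0.50289849 -0.35826888  0.16994768]
```

The three views agree on the pan centre to about 2 mm. I'll correct by a few millimetres and lower. Contact should come at TCP z of about 0.099.

step_arm --motion "0 0.5 -0.1 -0.28 0 0 0;0 1 0 0 0 0 0;0 1.5 0 0 0 0 0;0 1.5 0 0 0 0 0;0 1 0 0 0 0 0;0 0.5 0 0 0 0 0;0 0.4 0 0 0 0 0;0 0.2 0 0 0 0 0;0 0 0 0 0 0 0;0 0 0 0 0 0 0;0 0 0 0 0 0 0"

```text
time: 7.47
tool_pos: [0.5032, -0.363, 0.1046]
ee_rot: [-1.952, 1.569, -0.66]
wrist_force: [-0.1, -0.9, 0.0]
width: 0.019
```

step_arm --motion "0 0.1 0 0 0 0 0;0 0.1 0 0 0 0 0;0 0.1 0 0 0 0 0;0 0 0 0 0 0 0;0 0 0 0 0 0 0"

```text
time: 7.88
tool_pos: [0.5027, -0.3625, 0.1005]
ee_rot: [0.879, 1.57, 2.171]
wrist_force: [-0.0, -0.3, -0.9]
width: 0.0191
```

```bash
python3 w.py w6 .1
```

```text
7.8833 [ 0.50265338 -0.36254918  0.10051536] [[-0.0, -0.961, 0.275], [0.0, 0.275, 0.961], [-1.0, 0.0, 0.0]]
red [319.84524976 234.71106758] [ 305  215   31   40 1021]
[ 0.5008304  -0.36269478  0.1       ] tool cm [ 0.05156584  0.17123876 -0.06417804]
```

View pics/w6.png

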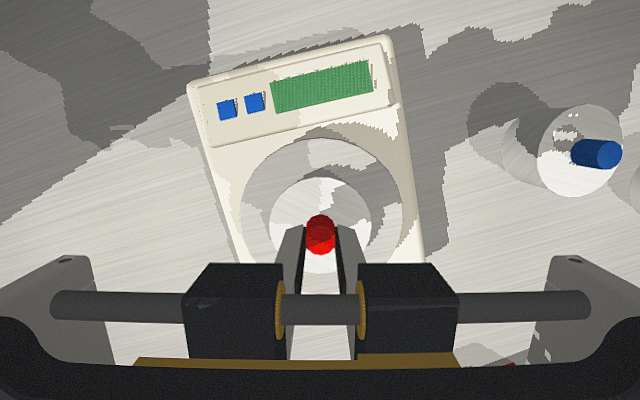

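The view shows the lid (269–371) centred in the pan (239–403), still just above it. I'll lower it in small steps until it touches.

step_arm --motion "0 0.05 0 0 0 0 0;0 0.05 0 0 0 0 0;0 0 0 0 0 0 0;0 0 0 0 0 0 0"

```text
time: 8.27
tool_pos: [0.5027, -0.3626, 0.0996]
ee_rot: [0.857, 1.571, 2.149]
wrist_force: [0.3, -0.5, -0.4]
width: 0.0193
```

step_arm --motion "0 0.05 0 0 0 0 0;0 0.05 0 0 0 0 0;0 0 0 0 0 0 0;0 0 0 0 0 0 0"

```text
time: 8.6
tool_pos: [0.5028, -0.3627, 0.0987]
ee_rot: [-1.636, 1.571, -0.344]
wrist_force: [0.6, 0.5, -0.2]
width: 0.0188
```

step_arm --motion "0 0.05 0 0 0 0 0;0 0.05 0 0 0 0 0;0 0 0 0 0 0 0;0 0 0 0 0 0 0"

```text
time: 8.93
tool_pos: [0.5028, -0.3627, 0.0986]
ee_rot: [-1.877, 1.57, -0.585]
wrist_force: [-0.5, 1.2, 5.3]
width: 0.0191
```

Contact shows as 5 N upward. I'll open and, once the jaws are clear, retreat straight up.

step_arm --motion "10 -0.05 0 0 0 0 0;25 0 0 0 0 0 0;40 0 0 0 0 0 0;60 0 0 0 0 0 0;60 0 0 0 0 0 0;60 0 0 0 0 0 0;60 0 0 0 0 0 0"

```text
time: 9.52
tool_pos: [0.5027, -0.3626, 0.0977]
ee_rot: [0.984, 1.57, 2.277]
wrist_force: [0.7, -0.5, 0.2]
width: 0.0535
```

step_arm --motion "60 -0.3 0 0 0 0 0;60 -0.8 0 0 0 0 0;60 -1.5 0 0 0 0 0;60 -2.5 0 0 0 0 0;60 -2.5 0 0 0 0 0;60 -2.5 0 0 0 0 0;60 -2 0 0 0 0 0;60 -1 0 0 0 0 0;60 0 0 0 0 0 0;60 0 0 0 0 0 0"

```text
time: 10.35
tool_pos: [0.5028, -0.3627, 0.2294]
ee_rot: [-1.844, 1.57, -0.552]
wrist_force: [-0.2, -0.7, 0.1]
width: 0.056
```

```bash
python3 w.py w7 .1
python3 - <<'E'
from h import *
for n in('side','top'): cv2.imwrite(f'pics/{n}7.png',snapshot(n)[:,:,::-1])
E
```

```text
10.35 [ 0.5028454  -0.36268404  0.22940272] [[0.001, -0.961, 0.275], [-0.0, 0.275, 0.961], [-1.0, -0.001, -0.0]]
red [320.04733728 191.5887574 ] [311 181  19  22 338]
[ 0.50111541 -0.3626859   0.1       ] tool cm [12.9401462   0.1765805  -0.04488527]
```

View pics/w7.png

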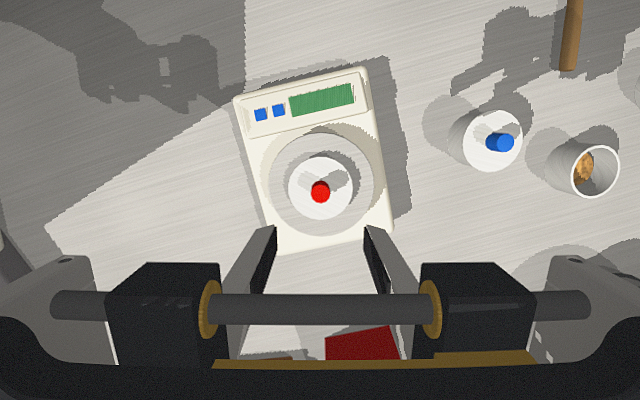

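View pics/side7.png

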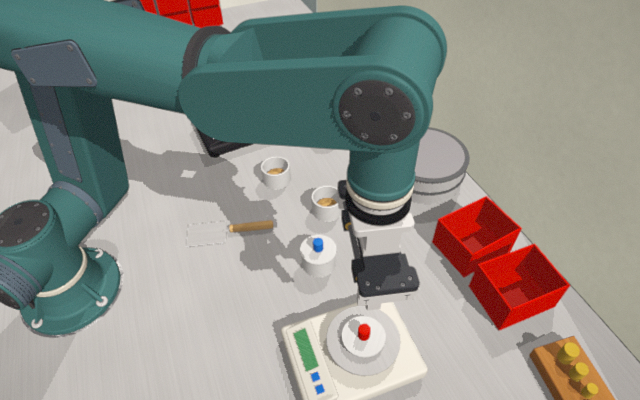

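The lid sits upright at the pan's middle: lid at (320,188) in a pan spanning 260–374 in the wrist view, and knob at (364,331) in the side view. The red tin at (275,172) and the blue lid at (318,250) are undisturbed. One numeric check of the centring remains.

Run:
```python
from h import *
S=cv2.imread('pics/side7.png');h=cv2.cvtColor(S,cv2.COLOR_BGR2HSV);m=(((h[...,0]<10)|(h[...,0]>170))&(h[...,1]>120)&(h[...,2]>60)).astype('uint8')
c,s=blob(m,(340,310,390,350));print(c,'knob(side)',onplane(camera_params('side'),c,.092),'pan(side) .503 -.3644')
h0=cv2.cvtColor(cv2.imread('pics/side0.png'),cv2.COLOR_BGR2HSV)
for n,H in(('before',h0),('after',h)):
    b=((H[...,0]>100)&(H[...,0]<130)&(H[...,1]>120)).astype('uint8');print(n,'blue knob px',blob(b,(300,225,340,265))[0])
print(robot.close_job(), robot.get_obs()['time'])
```

```text
[363.48214286 331.72619048] knob(side) [ 0.50219572 -0.36492062  0.092     ] pan(side) .503 -.3644
before blue knob px [317.78448276 244.48275862]
after blue knob px [317.72807018 244.38596491]
the job is handed in; nothing more can be done
the job is handed in; nothing more can be done
```

The red-knobbed lid now sits upright in the middle of the white balance's pan, released, and the job is handed in at about 10.5 s. I gripped it by the knob, lifted it straight off its tin, lowered it onto the pan until it touched at about 5 N, then let go and retreated.

- **Centring:** in the side view the knob is about 1 mm from the pan's centre. The cameras differed from each other by up to 5 mm in absolute y, so I corrected for that and judged the placing within single views.
- **Blue lid:** its knob moved by no more than 0.1 px between the first and last side views.
- **Red tin:** it looks upright and in place in the last side view. I did not measure its position.
- **One reading that disagreed:** the fingers read 19 mm on the 22 mm knob. I put this down to soft pads, and the grip held.

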